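# Dial open the pattern lock box

## Task

Open the green lock box on the bench: turn its dial right (clockwise) to 7, then slowly left until you feel the lock drop in and stop the dial, somewhere between 4 and 1. Do not force the dial against that stop, nor drag at the lid while it is still locked, for the lock's lever bends. Then slide the lid fully open to the side and let go; leave the things lying round the box where they are.

Things in the scene. Friction and masses are not known exactly. Their poses are not given: they have to be found in the camera images.
- lock_box: Green sheet-steel lock box, fixed to the bench; 150 mm along its x, 250 mm along its y, top face 75 mm above the bench. Origin: centre of its underside; x away from the robot at yaw 0, y to the left along its length, z up. Right half (-y): closed lock case with the dial on top. Left half (+y): bay under a sliding grey lid.
- dial_axis (a point): Point on the dial's vertical axis, on the fixed dark scale disc (radius 50 mm), at [0, -0.062, 0.078] in the lock_box frame. The scale has ten white marks 0 to 9, one every 15 deg (0.2618 rad), clockwise seen from above; mark 0 lies along the box's +x (far side) with a red dot at its outer end; 0 and 5 are longer.
- dial_grip (a point): Point on the dial's axis at the height to grip, 111 mm above the bench. The dial is black: a skirt of radius 31 mm, 8 mm high, and on it an upright grip bar 52 mm long and 14 mm thick, its flat sides from 86 to 125 mm above the bench; grip across the thickness. The bar runs along this point's x, the pointer's direction.
- dial_pointer (a point): Outer end of the white pointer line on the dial, 29.5 mm from the axis; it points at the mark that the dial is set to.
- dial (a joint): Dial angle in rad, growing clockwise seen from above, 0 with the pointer at mark 0; number n is n x 0.2618 (7 is 1.833, 4 is 1.047). Turns from -0.05 to 2.42 against up to 0.1 N m of drag and starts between marks 4 and 5.5. Once the lock has dropped in, the dial is held both ways, with 0.1 rad of play in all.
- mark_seven (a point): Scale mark 7, 38 mm from the axis. Turning right, the dial carries a hidden wheel along from between marks 5.5 and 6.2 on; the wheel stays where the dial's farthest point to the right leaves it, which must be within a third of a number (0.09 rad) of 7. If overshot: turn left below mark 0.2 to drag it back, then right to 7 again. Turning left has 1.75 rad of free play.
- mark_four (a point): Scale mark 4, 38 mm from the axis. With the wheel at 7, turning left, a sprung lever drops 6 mm into a notch: this stops the dial and frees the lid. The notch is worn: it may lie anywhere from mark 4 to mark 1, different each time; only the stop tells. Against it the dial bears about 0.45 N m (20 N on the lever); a rise of 0.2 N m over the drag is a clear sign. Turn slowly, under 0.3 rad/s.
- lid (a joint): Opening of the sliding lid in m: 0 shut, 0.070 fully open. It slides along the box's +y against about 3 N of drag, and stands out over the end of the box when open. While locked it stops after about 0.5 mm, and bends the lever at more than 20 N.
- lid_pull (a point): Middle of the lid's dark upright pull at the height to grip, 101 mm above the bench; moves with the lid. The pull is 46 mm long along the box's x, 12 mm thick along its y, from 77 to 115 mm above the bench; grip across the thickness. Shut, it lies at [0, 0.070, 0.101] in the lock_box frame, 132 mm from the dial's axis.
- dish_pattern: Bystander: round violet wax dish, 109 mm across, 22 mm high, lying to the left. Origin: centre of its underside.
- mug: Bystander: white spotted mug standing to the left, 82 mm across, 91 mm high. Origin: centre of its underside.
- wax_rod: Bystander: orange-brown wax rod lying to the right, 89 mm long along its y, 12 mm thick. Origin: centre of its underside.
- fitting: Bystander: small violet wax fitting lying to the right, 48x60x23 mm. Origin: centre of its underside.

How it is judged (in metres and radians):
On the way, in this order (a step that is already met when the one before it is completed fails the run):
1. the dial has been turned right to 7 (value of joint dial between 1.72 and 1.95 rad), for 0.1 s.
2. the dial has been turned back left to the stop between 4 and 1 (value of joint dial below 1.2 rad), for 0.2 s.
At the end, for the whole second after the job is handed in: The lid is slid open by more than 62 of its 70 mm and at rest, and the dial still stands near where the lock stopped it (below 1.2 rad) (value of joint lid above 0.062 m and velocity of joint lid below 0.01 m/s and value of joint dial below 1.2 rad); the robot touches nothing.
It fails at once if the dial is forced against the lock's stop (more than 20 N on the lever's nose, about 0.45 N m on the dial) (contact force between lock_lever_c0 and anything else above 20 N).
It fails at once if the lid is dragged hard while locked (more than 20 N on the lever's catch) (contact force between lock_lever_c1 and anything else above 20 N).
It fails at once if a bystander is shifted by more than 15 mm (distance of any of dish_pattern, mug, wax_rod, fitting from where it was at the start of the episode above 0.015 m).
It also fails if it takes over 72 s, if anything falls off the work surface, if the arm or the gripper's body presses on something with over 40 N, if the wrist force passes 120 N, or if a joint passes its speed limit or range.

## Robot

A 7-joint arm with a two-finger parallel gripper is mounted at the origin on a cart in front of the work surface, level with it; the furniture and walls round the work are solid. World frame = base frame: x ahead of the robot, y to its left, z up, the work surface at z = 0. Lengths are in m, angles in degrees, forces in N, time in s.
With the tool pointing down it reaches from about 0.35 to 0.9 m from the base axis. Payload 7.2 kg.
Tool frame: the origin (TCP) lies between the finger pads; the fingertips stand 22 mm ahead of it and the grasp point (between the pads) lies 3 mm ahead of it; z points along the fingers, y is the direction in which the jaws open and shut (so a half turn about z gives the same grasp; the last joint's range is limited). The gripper opens to 88 mm and grips with 3 to 60 N. Pads are 20 mm wide; open, the fingers measure 115 mm over their backs; the gripper's body (75 mm by 178 mm) begins 61 mm behind the grasp point.
Start: joints at [-75.184, 23.554, -0.728, 91.456, 0.321, 64.991, -4.71], TCP at [0.201, 0.592, 0.245] pointing down, gripper open.
Joint ranges: [-169.25, 169.25], [-16.82, 113.86], [-84.01, 82.57], [7.8, 145.47], [-59.2, 239.2], [7.22, 106.19], [-163.78, 163.78]. Speed limits (degrees/s): [136.94, 136.94, 172.46, 172.46, 180, 180, 180].

## Interface

Orientations are given as a 3x3 rotation matrix whose columns are the frame's x, y, z axes.
In Python, from bench import ctrl, grip, vision, workorder gives the robot as it stands. The module is installed in compiled form; this text tells all that it offers. Calls block until the motion is done:
- ctrl.reach(position, orientation): joint-space move of the TCP to a pose.
- ctrl.line_to(position, max_speed=0.15, attitude=None): straight line of the TCP; attitude=None keeps the orientation; max_speed is the mean speed in m/s.
- ctrl.movej(angles): joint-space move.
- grip(opening): opening from 0.0 (shut) to 1.0 (fully open); the grip force is fixed at half the most; returns when the fingers have stopped.
- ctrl.hold(seconds).
- ctrl.inverse_kinematics(position, orientation): joint angles nearest the present ones, or None.
- ctrl.get_state(): the state.
- vision.read_camera(name): name is "side" or "top" or "wrist"; returns the picture (400x640x3 uint8, blue, green, red); there is no depth.
- vision.camera_params(name): a dict with "K" (3x3 intrinsics, pixels), "D" ([k1, k2, p1, p2, k3] as OpenCV has them; the pictures are not rectified), "origin" and "orientation" of the camera in the world; the wrist camera has in their place "T_tool_cam" (4x4, takes a point from camera to tool coordinates, whose origin is the TCP and whose axes are the flange's). Camera axes: x right, y down, z forward; pixel columns grow to the right and rows downward; lengths in m; the calibration is good to about 2 mm. A picture is of the moment at which its call begins: read the wrist's pose just before it. camera_params takes no time and is no camera call.
A pose or a line that the arm cannot do raises ctrl.Unreachable and nothing moves.
- workorder.job_done(): hands the job in, once; it reports no verdict.
The state is a dict: "clock": time; "joints": joint angles; "qd": joint speeds; "tau": joint torques, N m; "eef_pos": TCP position; "ee_rot": TCP orientation; "contact_force": force on the tool from outside, world axes, zero at the start; "ft_torque": the same for the moment, N m; "width": opening from 0.0 (shut) to 1.0 (fully open).
Only numpy, scipy, OpenCV 4.12 (cv2) and the standard library are available. Lean on these libraries where they do the work, as an engineer would, in place of code of your own. Each camera call takes 0.05 s, during which the arm holds its last target.

## Working session

There is one attempt and no reset: what is moved stays moved. The work goes in short steps, each a Python script; the robot and the scene stay as the last script left them, time stands still between calls to the robot, and variables do not carry over. Pictures are saved under pics/ and viewed, and the job is handed in when it is done.

```bash
ls; mkdir -p pics; python3 - <<'E'
from bench import ctrl, grip, vision, workorder
import cv2,numpy as np
s=ctrl.get_state()
for k,v in s.items(): print(k,np.round(v,4).tolist())
for n in ("side","top","wrist"):
    cv2.imwrite(f"pics/{n}0.png",vision.read_camera(n)); print(n,vision.camera_params(n))
E
```

```text
pics
clock 0.0
joints [-75.1837, 23.6005, -0.7283, 91.5021, 0.3186, 64.9911, -4.709]
qd [-0.0342, -0.0447, 0.0022, -0.0373, -0.0109, -0.0074, 0.0144]
tau [-0.0012, -58.7947, 0.6413, -29.1079, -0.0539, 0.0184, 0.0002]
eef_pos [0.2005, 0.5915, 0.2438]
ee_rot [[-0.9471, 0.321, -0.0004], [0.321, 0.9471, -0.0015], [-0.0001, -0.0016, -1.0]]
contact_force [0.3797, 0.3432, -0.0013]
ft_torque [0.0169, 0.048, 0.0406]
width 0.9973
side {'K': array([[408.54783233,   0.        , 319.73484563],
       [  0.        , 408.54783233, 196.65360876],
       [  0.        ,   0.        ,   1.        ]]), 'D': array([-0.10575815,  0.        ,  0.        ,  0.        ,  0.        ]), 'origin': array([-0.05657334,  0.06950499,  1.32016249]), 'orientation': array([[-0.02390552, -0.88930876,  0.45668201],
       [-0.99969416,  0.01837088, -0.016556  ],
       [ 0.00633374, -0.45693811, -0.88947594]])}
top {'K': array([[432.94709517,   0.        , 322.37379374],
       [  0.        , 432.94709517, 195.41726717],
       [  0.        ,   0.        ,   1.        ]]), 'D': array([-0.01643738,  0.        ,  0.        ,  0.        ,  0.        ]), 'origin': array([0.3446244 , 0.02626911, 1.32030771]), 'orientation': array([[ 0.00992012, -0.98046781,  0.1964293 ],
       [-0.99992118, -0.0112384 , -0.00559768],
       [ 0.00769589, -0.19635829, -0.98050201]])}
wrist {'K': array([[349.83759124,   0.        , 321.96547094],
       [  0.        , 349.83759124, 201.08518128],
       [  0.        ,   0.        ,   1.        ]]), 'D': array([-0.06438385,  0.        ,  0.        ,  0.        ,  0.        ]), 'T_tool_cam': array([[-2.57422970e-04, -9.62553068e-01, -2.71093203e-01,
         7.44628092e-02],
       [ 9.99999899e-01, -3.47790391e-04,  2.85303221e-04,
        -4.60327887e-04],
       [-3.68903102e-04, -2.71093102e-01,  9.62553060e-01,
        -1.39592076e-01],
       [ 0.00000000e+00,  0.00000000e+00,  0.00000000e+00,
         1.00000000e+00]])}
```

View pics/top0.png

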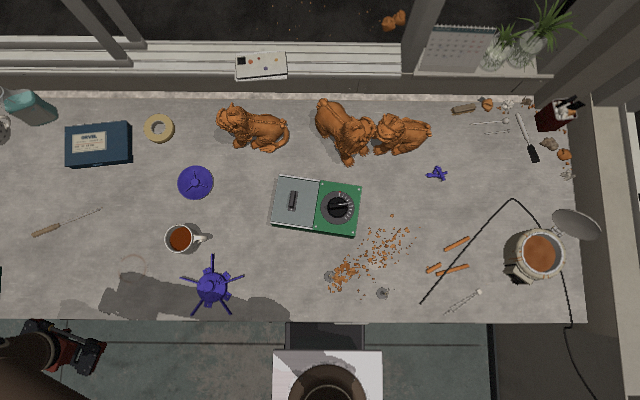

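View pics/side0.png

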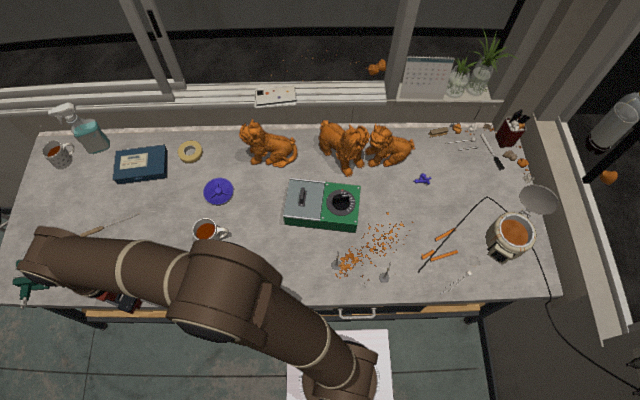

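The top view shows the box at about (318,206), the dial near (338,208), the pull near (292,200), the dish at (195,183) and the mug at (181,238). I'll enlarge the box.

```bash
python3 - <<'E'
import cv2
a=cv2.imread("pics/top0.png")[160:250,255:375]; cv2.imwrite("pics/topc.png",cv2.resize(a,None,fx=6.6,fy=6.6,interpolation=cv2.INTER_CUBIC))
a=cv2.imread("pics/side0.png")[165:240,270:375]; cv2.imwrite("pics/sidec.png",cv2.resize(a,None,fx=7,fy=7,interpolation=cv2.INTER_CUBIC))
E
```

```text
(no output)
```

View pics/topc.png

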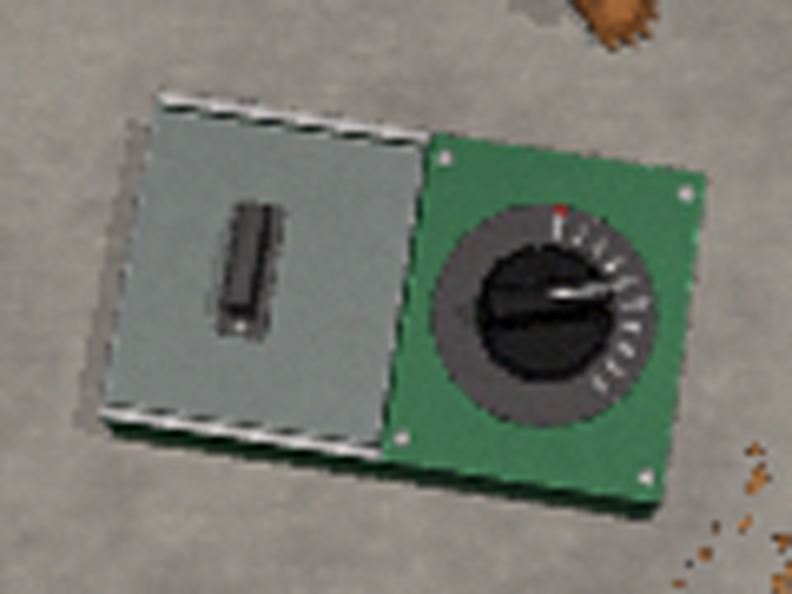

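View pics/sidec.png

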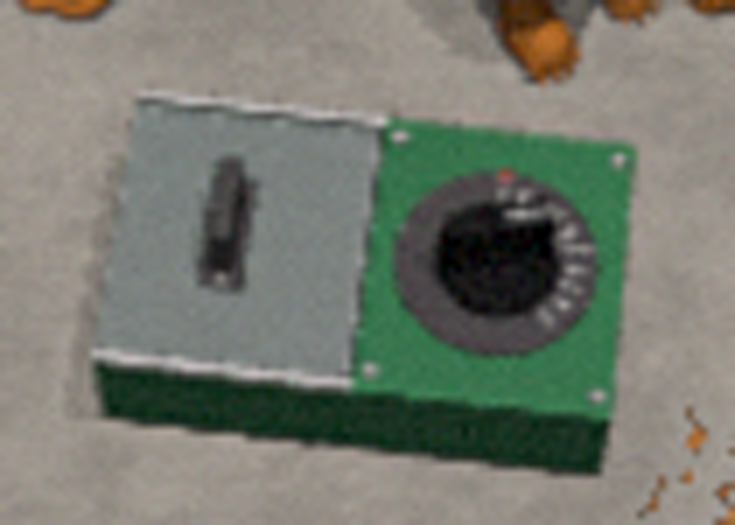

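The top crop shows the case corners: far-left (160,95), far-right (706,176), near-right (658,500), near-left (102,412). The disc centre is at about (545,315) and the red dot at (561,211). I'll locate the box from these.

```bash
cat > h.py <<'E'
from bench import ctrl, grip, vision, workorder
import cv2,numpy as np
from scipy.optimize import least_squares
def ray(cam,uv,T=None):
    p=vision.camera_params(cam)
    n=cv2.undistortPoints(np.array([[uv]],float),p["K"],p["D"])[0,0]
    if T is None: o,R=p["origin"],p["orientation"]
    else:
        M=T@p["T_tool_cam"]; o,R=M[:3,3],M[:3,:3]
    return o,R@np.array([n[0],n[1],1])
def at(cam,uv,z,T=None):
    o,d=ray(cam,uv,T); return o+d*(z-o[2])/d[2]
def Tst(s):
    T=np.eye(4); T[:3,:3]=s["ee_rot"]; T[:3,3]=s["eef_pos"]; return T
def fit(world,model):
    f=lambda q:np.ravel([np.array([q[0]+np.cos(q[2])*m[0]-np.sin(q[2])*m[1],q[1]+np.sin(q[2])*m[0]+np.cos(q[2])*m[1]])-w[:2] for w,m in zip(world,model)])
    r=least_squares(f,[.5,0,0]); return r.x,r.fun.reshape(-1,2)
E
python3 - <<'E'
from h import *
np.set_printoptions(precision=4,suppress=True)
def run(cam,f,o,pts):
    W=[];M=[]
    for (x,y),m in pts:
        uv=((x+.5)/f-.5+o[0],(y+.5)/f-.5+o[1]); w=at(cam,uv,m[2]); W.append(w);M.append(m)
    q,r=fit(W,M); print(cam,q,np.degrees(q[2])); print(r*1000)
C=[(.075,.125,.075),(.075,-.125,.075),(-.075,-.125,.075),(-.075,.125,.075),(0,-.062,.078)]
run("top",6.6,(255,160),zip([(160,95),(706,176),(658,500),(102,412),(545,315)],C))
run("side",7,(270,165),zip([(138,92),(636,148),(610,416),(94,352),(497,263)],C))
E
```

```text
top [ 0.5679  0.0372 -0.1448] -8.297214449150115
[[ 2.8066  1.2696]
 [ 1.1073 -1.2758]
 [-2.1212 -1.738 ]
 [-2.0856  1.7247]
 [ 0.2929  0.0196]]
side [ 0.5691  0.0379 -0.151 ] -8.653157924627207
[[ 2.331  -1.2106]
 [ 1.7939 -0.6203]
 [-2.0857 -0.4233]
 [-2.9951  1.7375]
 [ 0.9559  0.5166]]
```

Both cameras agree: the box is at about (0.568, 0.0375) with yaw about -8.5°. Next I'll raise the arm and look with the wrist camera from above, and check IK over the dial's travel.

```bash
cat >> h.py <<'E'
def Rdown(az):  # tool z down, tool x at azimuth az (rad)
    x=np.array([np.cos(az),np.sin(az),0]); z=np.array([0,0,-1.]); return np.column_stack([x,np.cross(z,x),z])
E
python3 - <<'E'
from h import *
psi=-.148
c=np.array([.5685,.0375]); R=np.array([[np.cos(psi),-np.sin(psi)],[np.sin(psi),np.cos(psi)]])
ax=c+R@[0,-.062]; pl=c+R@[0,.07]; po=c+R@[0,.14]
print(ax,pl,po)
for off in (0,np.pi):
  for th in (1.95,1.833,1.2,.6,.26):
    q=ctrl.inverse_kinematics([*ax,.114],Rdown(psi-th+off)); print(off,th,None if q is None else np.round(q,1))
for off in (-np.pi/2,0,np.pi/2,np.pi):
  for p in (pl,po):
    q=ctrl.inverse_kinematics([*p,.104],Rdown(psi+off)); print('lid',off,None if q is None else np.round(q,1))
E
```

```text
[ 0.55935746 -0.02382221] [0.57882222 0.10673476] [0.58914444 0.17596952]
0 1.95 [-10.   25.8   9.7 108.7  -5.9  46.  152.7]
0 1.833 [ -9.2  25.8   8.7 108.6  -5.2  46.  158.8]
0 1.2 [ -48.7   47.3   71.6  111.   -51.8   62.7 -121.9]
0 0.6 [-48.7  47.3  71.6 111.  -51.8  62.7 -87.5]
0 0.26 [-48.7  47.3  71.6 111.  -51.8  62.7 -68. ]
3.141592653589793 1.95 [-30.5  29.8  37.7 110.  -24.   48.2 -10.3]
3.141592653589793 1.833 [-30.   29.6  37.  110.  -23.6  48.1  -4. ]
3.141592653589793 1.2 [-27.4  28.7  33.2 109.8 -20.9  47.5  29.7]
3.141592653589793 0.6 [-24.5  27.9  29.2 109.6 -18.2  47.   61.5]
3.141592653589793 0.26 [-22.9  27.5  26.9 109.5 -16.7  46.8  79.6]
lid -1.5707963267948966 [-11.5  29.   -4.9 104.2   3.2  46.9 153.5]
lid -1.5707963267948966 [-15.1  31.3  -8.4 100.2   5.8  48.9 145.5]
lid 0 [-42.1  33.3  37.6 106.3 -26.2  49.3 -90.1]
lid 0 [-46.6  35.3  36.5 102.4 -26.3  51.  -96.7]
lid 1.5707963267948966 [-39.1  32.1  33.1 106.1 -22.8  48.4  -3.1]
lid 1.5707963267948966 [-42.9  33.9  30.8 102.2 -21.9  49.9 -10.6]
lid 3.141592653589793 [-27.2  29.4  16.2 105.3 -10.9  46.7  76. ]
lid 3.141592653589793 [-29.9  31.3  12.2 101.3  -8.4  48.3  67.7]
```

```bash
python3 - <<'E'
from h import *
psi=-.148
ctrl.reach([.53,.03,.30],Rdown(psi+np.pi))
s=ctrl.get_state(); im=vision.read_camera("wrist"); np.save("look1.npy",Tst(s)); cv2.imwrite("pics/w1.png",im)
print(s["clock"],s["eef_pos"],s["joints"],s["contact_force"],s["ft_torque"])
E
```

```text
2.475 [0.52999653 0.03109107 0.29983258] [-33.54912372  12.15822867  29.96298657 101.71730722  -6.53118818
  67.85577156  79.93763812] [-0.33042835  0.82968033 -0.08390945] [ 0.07722374  0.01969615 -0.00234596]
```

View pics/w1.png

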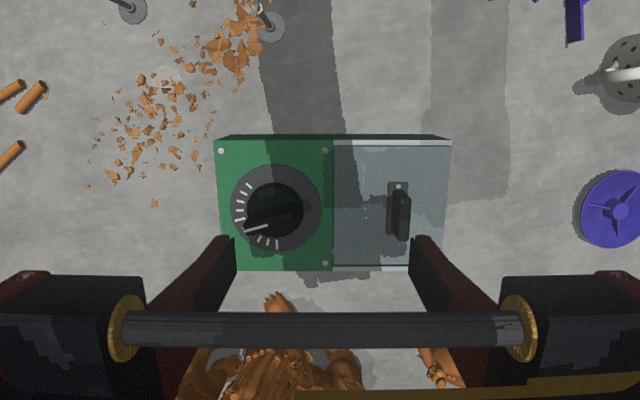

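The wrist view shows the dial at about (274,207), its pointer end at (246,232), the red dot at about (277,248) and the pull at (399,213). The near-side corner screws are at (221,151) and (325,150). I'll zoom in.

```bash
python3 - <<'E'
import cv2
a=cv2.imread("pics/w1.png")[130:280,210:340]; cv2.imwrite("pics/w1c.png",cv2.resize(a,None,fx=4,fy=4,interpolation=cv2.INTER_CUBIC))
a=cv2.imread("pics/w1.png")[130:280,325:465]; cv2.imwrite("pics/w1d.png",cv2.resize(a,None,fx=4,fy=4,interpolation=cv2.INTER_CUBIC))
E
```

```text
(no output)
```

View pics/w1c.png

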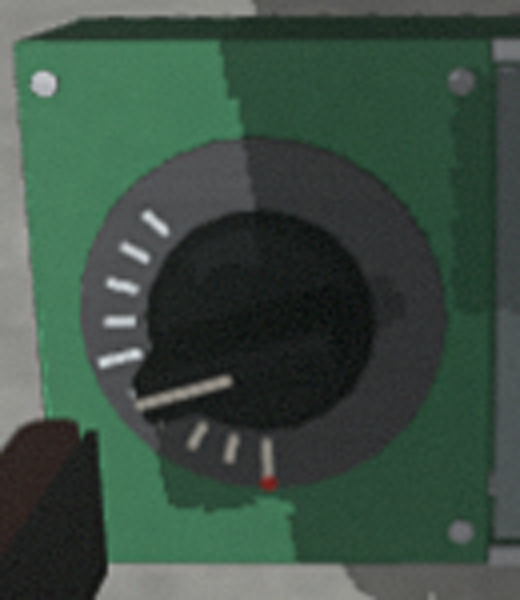

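View pics/w1d.png

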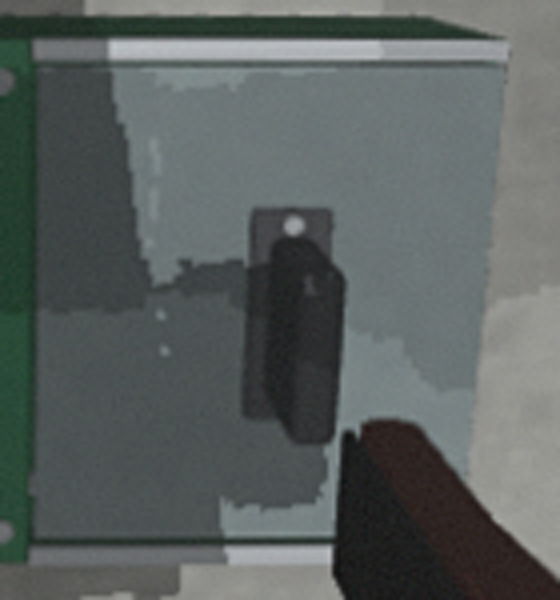

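```bash
python3 - <<'E'
from h import *
np.set_printoptions(precision=4,suppress=True)
T=np.load("look1.npy")
px=lambda x,y,o:((x+.5)/4-.5+o[0],(y+.5)/4-.5+o[1])
A=(210,130);B=(325,130)
C=[((17,40),A,(-.075,-.125,.075)),((508,42),B,(-.075,.125,.076)),((263,313),A,(0,-.062,.078))]
W=[at("wrist",px(*p,o),m[2],T) for p,o,m in C]
q,r=fit(W,[c[2] for c in C]); print(q,np.degrees(q[2]));print(r*1000)
ax=W[2]; red=at("wrist",px(268,484,A),.0785,T); five=at("wrist",px(120,358,A),.0785,T);seven=at("wrist",px(122,286,A),.0785,T);nine=at("wrist",px(156,222,A),.0785,T)
for n,p,i in (("red",red,0),("5",five,5),("7",seven,7),("9",nine,9)):
    d=p-ax; print(n,np.linalg.norm(d),"yaw est",np.degrees(np.arctan2(d[1],d[0]))+15*i)
# pointer
def tri(a,b):
    (o1,d1),(o2,d2)=a,b
    d1=d1/np.linalg.norm(d1);d2=d2/np.linalg.norm(d2)
    s=np.linalg.lstsq(np.column_stack([d1,-d2]),o2-o1,rcond=None)[0]
    return (o1+s[0]*d1+o2+s[1]*d2)/2,np.linalg.norm(o1+s[0]*d1-o2-s[1]*d2)
t=lambda x,y:((x+.5)/6.6-.5+255,(y+.5)/6.6-.5+160)
print("tri ptr",tri(ray("wrist",px(138,405,A),T),ray("top",t(612,288))))
for z in (.086,.1,.125):
    e=at("wrist",px(138,405,A),z,T);i=at("wrist",px(232,380,A),z,T)
    d=e-i; print(z,e,i,np.linalg.norm(d),"az",np.degrees(np.arctan2(d[1],d[0])),"axis-r",np.linalg.norm((e-ax)[:2]))
for c,uv in (("top",t(545,315)),("wrist",px(263,313,A))): print(c,at(c,uv,.078,T if c=="wrist" else None))
# pull top far end
E
```

```text
[ 0.5674  0.0367 -0.1492] -8.547248692075064
[[-0.9659 -1.0841]
 [-0.1824  1.6584]
 [ 1.1483 -0.5743]]
red 0.04983158906574466 yaw est -8.864635970685628
5 0.04154102573876785 yaw est -5.612957001744562
7 0.038474234957068025 yaw est -4.982764074384164
9 0.03740990597136037 yaw est -6.089573649391184
tri ptr (array([ 0.5636, -0.0509,  0.1206]), np.float64(0.00042909304356686243))
0.086 [ 0.5754 -0.0608  0.086 ] [ 0.5721 -0.0343  0.086 ] 0.026755706049775403 az -82.81946158511812 axis-r 0.04108082740688589
0.1 [ 0.5707 -0.0568  0.1   ] [ 0.5675 -0.0313  0.1   ] 0.025695914661863047 az -82.81946158511822 axis-r 0.03542660160839364
0.125 [ 0.5623 -0.0495  0.125 ] [ 0.5593 -0.0259  0.125 ] 0.023803430040591007 az -82.81946158511813 axis-r 0.025984395459097833
top [ 0.5587 -0.0242  0.078 ]
wrist [ 0.5571 -0.0241  0.078 ]
```

The box pose holds from all three views: axis at about (0.558, -0.024), yaw about -8.5°. The pointer azimuth is about -83°, so the dial is at about 1.28 rad (mark 4.9), inside the stated 4 to 5.5. I'll move above the dial, aligned with the bar, and take a check picture.

```bash
python3 - <<'E'
from h import *
a=np.radians(-82.8)+np.pi
ctrl.reach([.558,-.024,.2],Rdown(a))
s=ctrl.get_state(); im=vision.read_camera("wrist"); np.save("look2.npy",Tst(s)); cv2.imwrite("pics/w2.png",im)
print(s["clock"],s["eef_pos"],s["joints"],s["contact_force"],s["ft_torque"])
E
```

```text
3.475 [ 0.55818513 -0.02340256  0.20017988] [-34.01349972  23.17708933  41.45024732 105.86969456 -17.97312309
  57.64458448  22.28472438] [-0.13551806  0.1959779  -0.05273076] [-0.03159501  0.07009739 -0.02546274]
```

View pics/w2.png

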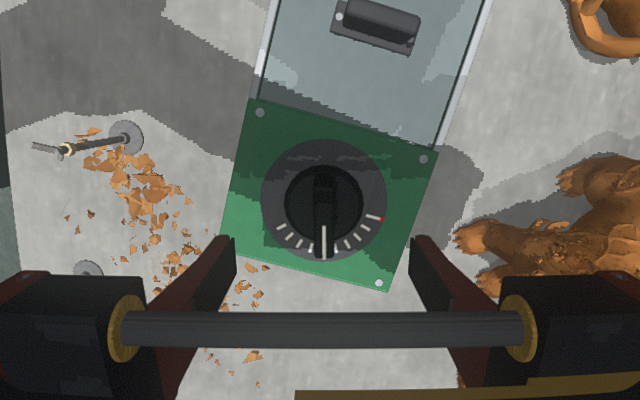

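The bar is upright and centred at u≈324, between the jaws, with the disc centre at about (324,200). I'll zoom to refine the axis and pointer.

```bash
python3 - <<'E'
import cv2
a=cv2.imread("pics/w2.png")[130:270,250:400]; cv2.imwrite("pics/w2c.png",cv2.resize(a,None,fx=4,fy=4,interpolation=cv2.INTER_CUBIC)+0)
E
```

```text
(no output)
```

View pics/w2c.png

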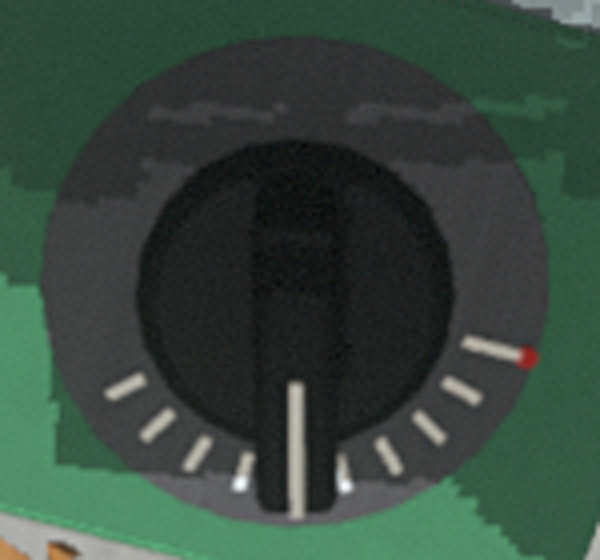

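Pointer and bar lie midway between marks 4 (345,470) and 6 (243,470), so the dial is at about 4.95. Next I'll fit the marks for axis and yaw.

```bash
python3 - <<'E'
from h import *
np.set_printoptions(precision=4,suppress=True)
T=np.load("look2.npy"); px=lambda x,y:((x+.5)/4-.5+250,(y+.5)/4-.5+130)
P={1:(462,391),2:(429,428),3:(390,456),7:(198,453),8:(157,425),9:(125,387)}
W={k:at("wrist",px(*v),.0785,T)[:2] for k,v in P.items()}
f=lambda q:np.ravel([q[:2]+q[3]*np.array([np.cos(q[2]-k*.2618),np.sin(q[2]-k*.2618)])-w for k,w in W.items()])
r=least_squares(f,[.558,-.024,-.148,.038]); print("marks",r.x,np.degrees(r.x[2]),np.abs(r.fun).max())
print("disc",at("wrist",px(296,281),.078,T))
e=at("wrist",px(297,518),.125,T);i=at("wrist",px(296,383),.125,T);d=e-i
az=np.arctan2(d[1],d[0]);print("ptr az",np.degrees(az),"theta",r.x[2]-az, e,i)
R=T[:3,:3]
for n,c in (("marks",[*r.x[:2],.1]),("disc",at("wrist",px(296,281),.078,T)),("ptr",e)): print(n,R.T@(np.array(c)-T[:3,3]))
E
```

```text
marks [ 0.5591 -0.0248 -0.1457  0.0385] -8.348993328343928 0.00022052088462820585
disc [ 0.5589 -0.0221  0.078 ]
ptr az -82.15991793642883 theta 1.2882436583523866 [ 0.5625 -0.05    0.125 ] [ 0.5592 -0.0262  0.125 ]
marks [-0.0015  0.0007  0.1002]
disc [0.0012 0.0008 0.1222]
ptr [-0.0269  0.0008  0.0752]
```

```bash
python3 - <<'E'
from h import *
np.set_printoptions(precision=4,suppress=True)
R=Rdown(np.radians(-82.2)+np.pi)
ctrl.reach([.559,-.0238,.17],R)
ctrl.line_to([.559,-.0238,.114],0.08)
s=ctrl.get_state();print(s["clock"],s["eef_pos"],s["contact_force"],s["ft_torque"])
grip(0.0)
for _ in range(2):
    s=ctrl.get_state();print(s["clock"],s["width"],s["eef_pos"],s["contact_force"],s["ft_torque"],s["joints"]); ctrl.hold(.1)
E
```

```text
4.625 [ 0.5592 -0.024   0.1142] [0.5266 0.0881 0.2255] [-0.0616  0.019   0.0227]
5.75 0.15818240692791719 [ 0.5593 -0.0237  0.114 ] [ 1.661   0.5768 -1.7395] [-0.0568 -0.3562 -0.0321] [-30.1786  29.6573  37.222  110.0298 -23.7214  48.0666  27.4095]
5.85 0.1572777282685217 [ 0.5593 -0.0238  0.114 ] [ 2.9158  0.2035 -1.9834] [ 0.01   -0.4086 -0.0202] [-30.1769  29.6549  37.2227 110.0331 -23.7207  48.0671  27.4073]
```

The bar is gripped at 13.9 mm with low side force. Next I'll turn right with joint 7 alone in small steps, watching time and torque.

```bash
cat >> h.py <<'E'
PSI=-.146
def theta(s):
    x=np.array(s["ee_rot"])[:,0]; return (PSI-(np.arctan2(x[1],x[0])-np.pi)+np.pi)%(2*np.pi)-np.pi
E
python3 - <<'E'
from h import *
np.set_printoptions(precision=3,suppress=True)
q=np.array(ctrl.get_state()["joints"],float)
s=ctrl.get_state();print(s["clock"],theta(s))
for k in range(10):
    q[6]-=1.0; ctrl.movej(q); s=ctrl.get_state()
    print(s["clock"],round(theta(s),4),s["ft_torque"],s["contact_force"],s["eef_pos"],s["joints"][6]-q[6])
E
```

```text
5.95 1.288567104760662
6.2 1.306 [-0.075 -0.336  0.048] [ 2.17   0.555 -1.964] [ 0.559 -0.024  0.114] 1.7287978444358032e-05
6.45 1.3235 [-0.073 -0.363  0.029] [ 1.82   0.474 -2.896] [ 0.559 -0.024  0.114] 2.3927776346965857e-06
6.7 1.3409 [-0.049 -0.42   0.029] [ 3.516  0.625 -2.884] [ 0.559 -0.024  0.114] 0.003773126048802311
6.95 1.3583 [-0.043 -0.408 -0.029] [ 2.727 -0.597 -3.019] [ 0.559 -0.024  0.114] 0.0029062600319242904
7.2 1.3758 [-0.062 -0.497 -0.031] [ 3.004  0.077 -3.005] [ 0.559 -0.024  0.114] 0.0030858954082511048
7.45 1.3933 [-0.005 -0.61  -0.074] [ 2.427 -0.01  -3.342] [ 0.559 -0.024  0.114] 0.0037111002964742568
7.7 1.4107 [ 0.003 -0.636 -0.021] [ 2.823  0.372 -3.921] [ 0.559 -0.024  0.114] 0.0042638527576563945
7.95 1.4282 [-0.018 -0.768  0.05 ] [ 3.906 -0.218 -2.838] [ 0.559 -0.024  0.114] 0.0033917489276866775
8.2 1.4456 [-0.042 -0.864 -0.047] [ 4.129  0.041 -4.804] [ 0.559 -0.024  0.114] 0.0031633862745152896
8.45 1.4631 [-0.024 -0.867  0.013] [ 4.721 -0.487 -5.456] [ 0.559 -0.024  0.114] 0.003840331549096021
```

```bash
python3 - <<'E'
from h import *
np.set_printoptions(precision=3,suppress=True)
q=np.array(ctrl.get_state()["joints"],float)
while True:
    s=ctrl.get_state(); rem=np.degrees(1.825-theta(s))
    if rem<.3: break
    q[6]-=min(3,rem); ctrl.movej(q); s=ctrl.get_state()
    print(s["clock"],round(theta(s),4),s["ft_torque"],s["contact_force"],s["joints"][6]-q[6])
ctrl.hold(.2); s=ctrl.get_state(); np.save("look3.npy",Tst(s)); print(theta(s),s["eef_pos"],s["width"])
for n in ("wrist","top","side"): cv2.imwrite(f"pics/{n}3.png",vision.read_camera(n))
E
python3 - <<'E'
import cv2
cv2.imwrite("pics/top3c.png",cv2.resize(cv2.imread("pics/top3.png")[160:250,255:375],None,fx=6,fy=6,interpolation=cv2.INTER_CUBIC))
E
```

```text
8.7 1.5144 [-0.048 -0.886 -0.111] [ 4.267  0.644 -4.089] 0.0713848278132545
8.95 1.5656 [-0.077 -0.796  0.097] [ 5.117 -0.159 -4.168] 0.12615243303808832
9.2 1.6184 [-0.127 -0.838  0.069] [ 4.671 -0.233 -3.82 ] 0.10358804785017561
9.45 1.6708 [-0.115 -0.944  0.011] [ 4.336  0.028 -5.541] 0.10253165294729705
9.7 1.7232 [-0.043 -0.975  0.034] [ 4.783  0.773 -5.344] 0.10168509750883059
9.95 1.7755 [-0.067 -0.966  0.002] [ 5.591 -0.262 -5.957] 0.1034848817926815
10.2 1.825 [-0.028 -1.026 -0.023] [ 5.702  0.291 -5.712] 0.10416978925824205
1.8247729195593099 [ 0.56  -0.024  0.114] 0.1585181461442002
```

View pics/wrist3.png

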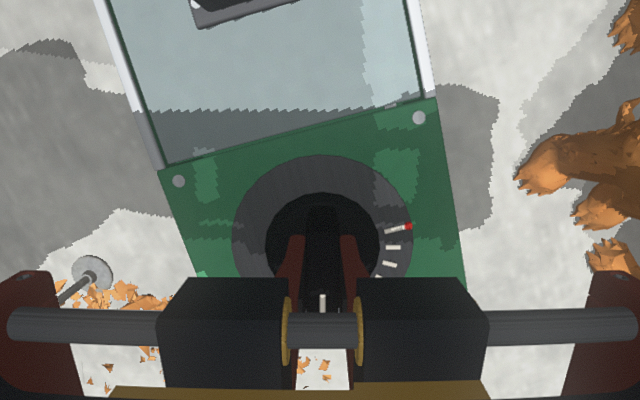

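View pics/top3c.png

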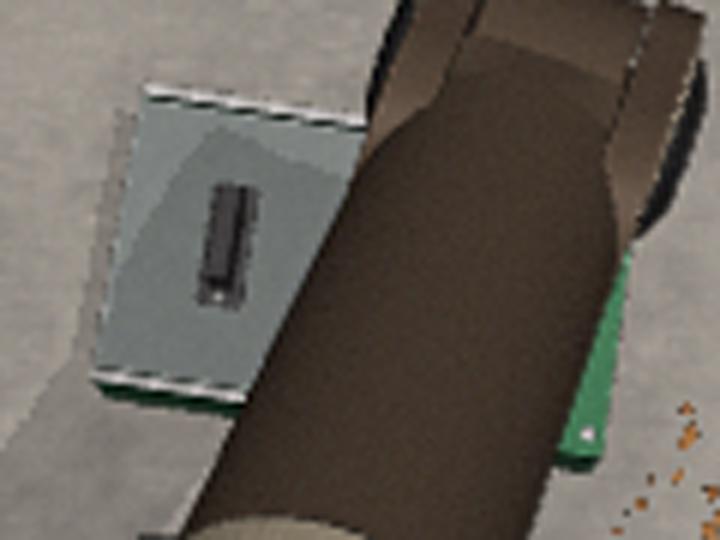

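The wrist picture has the bar upright at u≈322 and mark 0 running from (385,232) to (408,226). That is 104.6° from the pointer, so the dial is at 1.826 rad, which agrees with the tool's 1.825, at mark 7. Next I'll turn left, quickly to 1.17 and then in 0.4° steps with stop detection.

```bash
python3 - <<'E'
from h import *
np.set_printoptions(precision=3,suppress=True)
s=ctrl.get_state(); q=np.array(s["joints"],float)
log=[]
def rd():
    r=[ctrl.get_state() for _ in range(4)]
    return r[-1],np.mean([x["ft_torque"][2] for x in r]),np.mean([x["tau"][6] for x in r])
s,m,t=rd(); print(s["clock"],theta(s),m,t,[round(ctrl.get_state()["ft_torque"][2],3) for _ in range(3)])
n=0
while theta(s)>1.18:
    q[6]+=min(2.5,max(.3,np.degrees(theta(s)-1.17))); ctrl.movej(q); s,m,t=rd(); n+=1; log.append(m)
    print(round(s["clock"],2),round(theta(s),4),"mz %.3f tau7 %.3f fz %.1f err %.3f"%(m,t,s["contact_force"][2],s["joints"][6]-q[6]))
    if n>3 and m-np.median(log)<-.2: print("STOP?"); break
for _ in range(4):
    q[6]+=.4; ctrl.movej(q); s,m,t=rd()
    print(round(s["clock"],2),round(theta(s),4),"mz %.3f tau7 %.3f err %.4f"%(m,t,s["joints"][6]-q[6]))
print(s["eef_pos"],s["contact_force"],s["width"])
E
```

```text
10.55 1.8247778357768798 0.034163833562811705 -0.00825429306132719 [np.float64(0.034), np.float64(0.034), np.float64(0.034)]
10.8 1.781 mz 0.002 tau7 0.241 fz -5.1 err 0.011
11.05 1.7388 mz 0.042 tau7 0.225 fz -4.7 err -0.074
11.3 1.6956 mz -0.040 tau7 0.223 fz -5.4 err -0.105
11.55 1.6522 mz 0.015 tau7 0.215 fz -4.9 err -0.119
11.8 1.6087 mz -0.011 tau7 0.216 fz -3.2 err -0.125
12.05 1.5651 mz 0.013 tau7 0.217 fz -3.3 err -0.126
12.3 1.5215 mz 0.034 tau7 0.222 fz -2.4 err -0.128
12.55 1.4778 mz -0.025 tau7 0.216 fz -0.9 err -0.127
12.8 1.4342 mz -0.010 tau7 0.217 fz -0.9 err -0.128
13.05 1.3906 mz 0.007 tau7 0.220 fz 0.3 err -0.128
13.3 1.3469 mz -0.046 tau7 0.224 fz 0.8 err -0.124
13.55 1.3033 mz 0.023 tau7 0.226 fz 1.0 err -0.127
13.8 1.2597 mz -0.025 tau7 0.216 fz 2.1 err -0.125
14.05 1.2161 mz -0.079 tau7 0.222 fz 2.9 err -0.127
14.3 1.172 mz -0.041 tau7 0.166 fz 3.3 err -0.103
14.55 1.1656 mz -0.113 tau7 0.136 err -0.1237
14.8 1.1585 mz -0.088 tau7 0.135 err -0.1233
15.05 1.1516 mz -0.159 tau7 0.140 err -0.1247
15.3 1.1447 mz -0.111 tau7 0.135 err -0.1254
[ 0.559 -0.024  0.114] [-5.484  2.288  3.669] 0.15537104456946987
```

Joint 7's torque is a clean signal, with a 0.135 N m baseline. I'll continue in 0.4° steps.

```bash
python3 - <<'E'
from h import *
s=ctrl.get_state(); q=np.array(s["joints"],float); q[6]+=.125
T=[];M=[];E=[];k=0
while theta(s)>0.2 and s["clock"]<52:
    q[6]+=.4; ctrl.movej(q); r=ctrl.get_state(); s=r
    m,t,e=s["ft_torque"][2],s["tau"][6],s["joints"][6]-q[6]
    dt=t-np.median(T[-10:]) if len(T)>3 else 0; dm=m-np.median(M[-10:]) if len(M)>3 else 0
    k+=1
    if k%8==0 or abs(dt)>.04: print(round(s["clock"],2),round(theta(s),4),"mz %.3f t %.3f e %.4f dt %.3f dm %.3f fxy %.1f %.1f"%(m,t,e,dt,dm,*s["contact_force"][:2]))
    if dt>.14 or dm<-.22: print("STOP"); break
    T.append(t);M.append(m)
ctrl.hold(.05)
for _ in range(3):
    s=ctrl.get_state();print(round(s["clock"],3),theta(s),"mz %.3f t %.3f e %.4f"%(s["ft_torque"][2],s["tau"][6],s["joints"][6]-q[6])); ctrl.hold(.05)
E
```

```text
17.3 1.0865 mz -0.104 t 0.134 e 0.0078 dt -0.002 dm -0.005 fxy -4.4 1.9
19.3 1.0306 mz -0.122 t 0.131 e 0.0115 dt -0.004 dm -0.024 fxy -4.3 2.3
21.3 0.9748 mz -0.147 t 0.137 e 0.0094 dt 0.004 dm -0.031 fxy -4.7 1.7
23.3 0.919 mz -0.038 t 0.132 e 0.0123 dt -0.003 dm 0.094 fxy -4.8 3.0
25.3 0.8631 mz -0.095 t 0.133 e 0.0130 dt 0.002 dm 0.001 fxy -5.5 1.8
27.3 0.8073 mz -0.137 t 0.141 e 0.0131 dt 0.007 dm -0.029 fxy -5.2 1.2
29.3 0.7514 mz -0.118 t 0.133 e 0.0120 dt -0.001 dm -0.015 fxy -6.1 2.1
31.3 0.6956 mz -0.070 t 0.130 e 0.0112 dt -0.001 dm 0.034 fxy -6.0 1.8
33.3 0.6398 mz -0.072 t 0.130 e 0.0135 dt -0.002 dm 0.015 fxy -4.9 1.3
35.3 0.584 mz -0.117 t 0.127 e 0.0115 dt -0.005 dm -0.024 fxy -5.9 1.7
37.3 0.5281 mz -0.117 t 0.124 e 0.0115 dt -0.003 dm -0.013 fxy -6.5 1.7
39.3 0.4723 mz -0.145 t 0.108 e 0.0137 dt -0.007 dm -0.027 fxy -6.0 0.8
40.3 0.4431 mz 0.482 t -0.467 e 0.0575 dt -0.574 dm 0.589 fxy -6.1 0.8
40.55 0.4363 mz 0.386 t -0.356 e 0.0501 dt -0.459 dm 0.472 fxy -6.2 1.6
40.8 0.4295 mz 0.375 t -0.303 e 0.0456 dt -0.401 dm 0.461 fxy -5.7 1.3
41.05 0.4226 mz 0.297 t -0.252 e 0.0403 dt -0.347 dm 0.357 fxy -7.1 1.4
41.3 0.4157 mz 0.211 t -0.196 e 0.0376 dt -0.289 dm 0.253 fxy -6.8 0.3
41.55 0.409 mz 0.161 t -0.140 e 0.0319 dt -0.087 dm 0.070 fxy -7.3 0.8
41.8 0.4021 mz 0.091 t -0.089 e 0.0287 dt 0.079 dm -0.095 fxy -6.2 1.3
42.05 0.3952 mz 0.031 t -0.046 e 0.0252 dt 0.122 dm -0.155 fxy -6.2 0.5
42.3 0.3883 mz -0.026 t -0.012 e 0.0223 dt 0.156 dm -0.212 fxy -5.9 0.0
STOP
42.35 0.3883071030905927 mz -0.005 t -0.031 e 0.0220
42.4 0.3883551235231981 mz 0.056 t -0.035 e 0.0215
42.45 0.3883187398631782 mz 0.051 t -0.036 e 0.0201
```

At 0.443 rad something dropped in: the torque reversed to -0.47 as the lever kicked the dial left in the grip, and it has been unwinding at about 9 N m/rad since. I'll keep the same slow steps, with an absolute threshold, to confirm the stop.

```bash
python3 - <<'E'
from h import *
s=ctrl.get_state(); q=np.array(s["joints"],float)-0; q[6]-=.02; pk=0
for k in range(16):
    q[6]+=.4; ctrl.movej(q); s=ctrl.get_state()
    m,t,e=s["ft_torque"][2],s["tau"][6],s["joints"][6]-q[6]
    print(round(s["clock"],2),round(theta(s),4),"mz %.3f t %.3f e %.4f"%(m,t,e))
    if t>.28 or m<-.33: print("STOP"); break
np.save("lookS.npy",Tst(s)); cv2.imwrite("pics/wS.png",vision.read_camera("wrist"))
E
```

```text
42.75 0.3811 mz 0.021 t 0.010 e 0.0199
43.0 0.3743 mz 0.002 t 0.010 e 0.0178
43.25 0.3673 mz 0.045 t 0.010 e 0.0175
43.5 0.3603 mz 0.002 t 0.014 e 0.0168
43.75 0.3533 mz -0.027 t 0.037 e 0.0150
44.0 0.3465 mz -0.037 t 0.073 e 0.0127
44.25 0.3396 mz -0.059 t 0.119 e 0.0100
44.5 0.3328 mz -0.072 t 0.172 e 0.0048
44.75 0.3259 mz -0.205 t 0.237 e 0.0013
45.0 0.3191 mz -0.282 t 0.314 e -0.0054
STOP
```

View pics/wS.png

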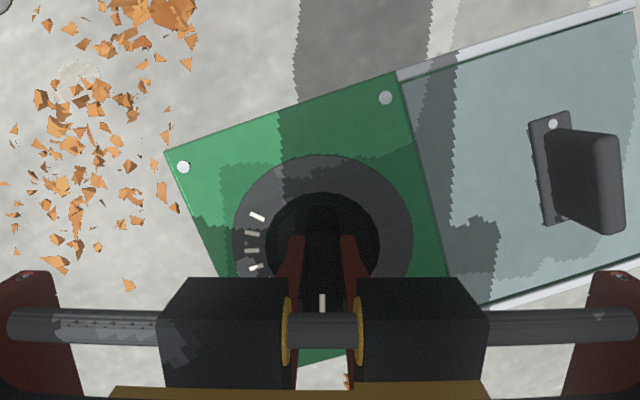

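Torque rose steadily to 0.31, about 0.2 above drag, at 0.319 rad, so this is the stop (about mark 1.3). I'll unwind the load a little, release, rise and move over the pull.

```bash
python3 - <<'E'
from h import *
np.set_printoptions(precision=4,suppress=True)
s=ctrl.get_state(); q=np.array(s["joints"],float)
q[6]-=1.7; ctrl.movej(q); s=ctrl.get_state(); print(theta(s),s["tau"][6],s["ft_torque"][2],s["contact_force"])
grip(0.55); p=s["eef_pos"]
ctrl.line_to([p[0],p[1],.175],.15)
ctrl.reach([.5782,.1069,.175],Rdown(PSI+np.pi))
s=ctrl.get_state(); np.save("lookL.npy",Tst(s)); cv2.imwrite("pics/wL.png",vision.read_camera("wrist")); print(s["clock"],s["eef_pos"],s["contact_force"],s["width"])
E
```

```text
0.34877789461987163 -0.012748730659950525 -0.10477654083229795 [-4.0021  2.1192  2.5582]
47.1583 [0.5776 0.1078 0.1738] [-0.2374 -0.9086  0.0898] 0.5475355552345058
```

View pics/wL.png

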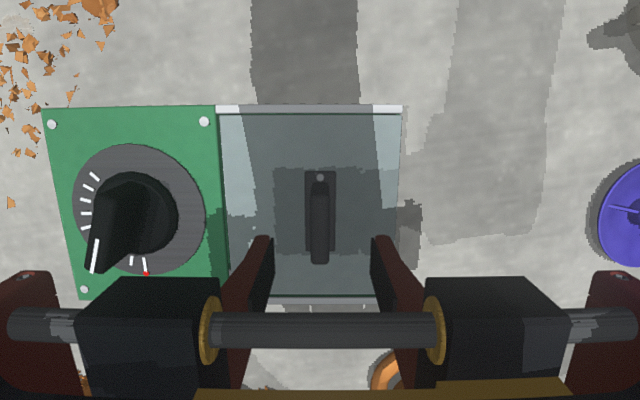

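The pull is centred between the jaws at u≈320. The pointer line, from (96,240) to (91,273), sits about 19° from mark 0, so the dial stays at about 0.34 rad. Next I'll descend, grip and test the pull gently.

```bash
python3 - <<'E'
from h import *
np.set_printoptions(precision=4,suppress=True)
P=lambda y:np.array([.5782,.1069,.104])+y*np.array([.1455,.9894,0])
def st(l):
    s=ctrl.get_state(); f=s["contact_force"]; fy=f[0]*.1455+f[1]*.9894; print(l,round(s["clock"],2),s["eef_pos"],f,"along %.2f"%fy,round(s["width"],3)); return fy
ctrl.line_to(P(0),.12); st("down")
grip(0.0); f0=st("grip")
for d in (.001,.002,.004,.008):
    ctrl.line_to(P(d),.02); f=st(d)
    if f-f0<-12: print("RESIST"); break
else:
    ctrl.line_to(P(.040),.05); st("40")
E
```

```text
down 47.95 [0.5786 0.1064 0.1045] [-0.0525 -0.1163  0.3643] along -0.12 0.55
grip 48.6 [0.5782 0.1068 0.1042] [-1.0438  0.2122  1.7532] along 0.06 0.134
0.001 48.85 [0.5784 0.1074 0.1042] [-0.9525 -2.2397  4.4004] along -2.35 0.134
0.002 49.1 [0.5785 0.1088 0.1041] [-1.8917 -2.3141  5.2474] along -2.56 0.133
0.004 49.35 [0.5789 0.1112 0.1041] [-1.1939 -1.6027  4.9329] along -1.76 0.136
0.008 49.7 [0.5795 0.1155 0.1042] [-1.3135 -1.0908  5.0122] along -1.27 0.138
40 50.49 [0.5842 0.1477 0.1042] [-0.5998  1.0737  5.1472] along 0.98 0.133
```

The lid runs free at about 2 N. I'll slide it to the end stop, release and lift.

```bash
python3 - <<'E'
from h import *
np.set_printoptions(precision=4,suppress=True)
P=lambda y:np.array([.5782,.1069,.104])+y*np.array([.1455,.9894,0])
def st(l):
    s=ctrl.get_state(); f=s["contact_force"]; fy=f[0]*.1455+f[1]*.9894; print(l,round(s["clock"],2),s["eef_pos"],f,"along %.2f"%fy,round(s["width"],3)); return fy
ctrl.line_to(P(.066),.04); st("66")
for d in (.068,.069,.070):
    ctrl.line_to(P(d),.02)
    if st(d)<-10: break
grip(0.5); st("open")
p=ctrl.get_state()["eef_pos"]; ctrl.line_to([p[0],p[1],.20],.15)
s=ctrl.get_state(); st("up"); np.save("lookE.npy",Tst(s)); cv2.imwrite("pics/wE.png",vision.read_camera("wrist")); cv2.imwrite("pics/tE.png",vision.read_camera("top"))
E
```

```text
66 51.29 [0.5878 0.1726 0.1042] [-1.7138  0.1161  5.9828] along -0.13 0.136
0.068 51.54 [0.588  0.1742 0.1042] [-1.9453 -0.5775  6.7632] along -0.85 0.133
0.069 51.79 [0.5882 0.175  0.1041] [-2.5619 -1.8097  6.7858] along -2.16 0.132
0.07 52.04 [0.5882 0.1754 0.1042] [-2.4324 -3.4535  6.9536] along -3.77 0.134
open 52.73 [0.5884 0.1762 0.104 ] [ 0.4471  0.5677 -0.1894] along 0.63 0.5
up 53.52 [0.5878 0.1763 0.1993] [-0.2853 -0.546   0.3842] along -0.58 0.502
```

View pics/wE.png

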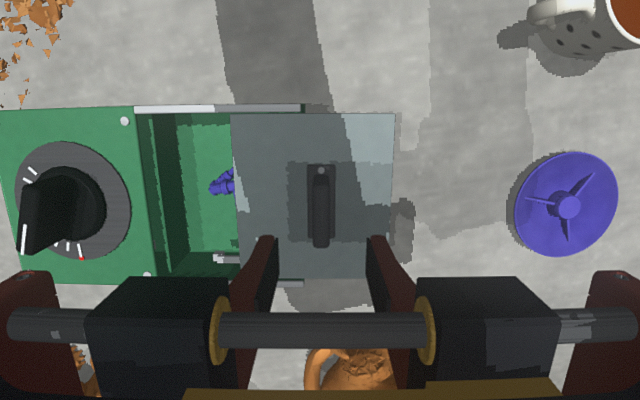

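View pics/tE.png

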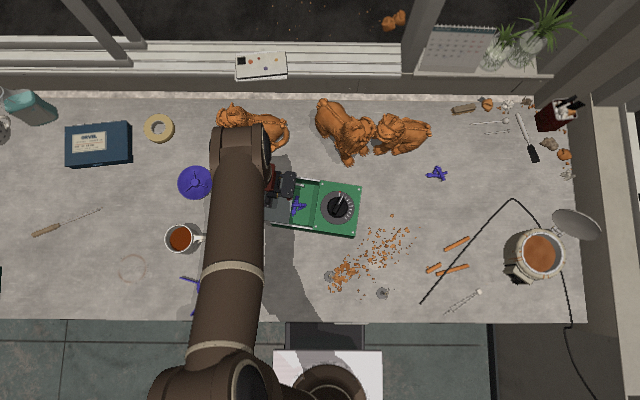

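The lid is open: the pull is at (320,205) under a TCP about 69.5 mm from where it was shut. The bay with its contents is visible and the dial still stands near 1.3. In the top view the dish (195,183) and mug (181,238) are unmoved, and nothing touches the tool. I'll hand the job in.

```bash
python3 - <<'E'
from h import *
workorder.job_done(); s=ctrl.get_state(); print(s["clock"],s["contact_force"])
E
```

```text
the job is handed in; nothing more can be done
the job is handed in; nothing more can be done
```

The box is unlocked, the lid is slid fully open and the gripper has let go. I handed the job in at about 53.6 s of the 72 s allowed; no verdict was reported.

- **Right to 7:** I turned the dial from about 4.9 to 1.825 rad. The wrist picture gave 1.826 rad, and 7 is 1.833.
- **Left to the stop:** I turned left in 0.4° steps, about 0.03 rad/s.
  - **The lock dropped in** at about 0.44 rad. It kicked the dial left in the grip, which showed as a reversed torque of about 0.48 N m. I can't tell how much of that reached the lever.
  - **The stop:** torque then rose steadily to 0.31 N m, about 0.2 N m over the drag, at 0.319 rad (about mark 1.3). I eased off to nearly zero before letting go.
- **A false alarm:** my stop check tripped once at 0.39 rad because its running average had been thrown off by the kick. I went on slowly with a fixed limit until the stop was clear.
- **Lid:** it slid with under 4 N along its travel, over about 69.5 mm.
- **Last checks:** with the arm raised, the tool force was near zero. The pictures showed the bay open, the dial near mark 1.3, and the dish, mug, fitting and rods where they had been. I judged the lid's opening and the unmoved objects by eye and from the arm's position, not by separate measurement.

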